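# Lock the annealer console's service hatch

### The arm

A 6-joint arm with a two-finger parallel gripper is mounted at the origin on the work surface. World frame = base frame: x ahead of the robot, y to its left, z up, the work surface at z = 0. Lengths are in mm, angles in rad, forces in N, time in s.
With the tool pointing down it reaches from about 350 to 975 mm from the base axis. Payload 7.1 kg.
Tool frame: the origin (TCP) lies at the very end of the fingers, on their centre line; the grasp point (between the pads) lies tcp_to_grasp behind it (tcp_to_grasp is the distance from the TCP to the grasp point, in mm); z points along the fingers, x is the direction in which the jaws open and shut, and the axes are right-handed (so a half turn about z gives the same grasp; the last joint's range is limited). The gripper opens to 88 mm and grips with 3 to 60 N. Pads are 20 mm wide; open, the fingers measure 115 mm over their backs; the gripper's body (75 mm by 178 mm) begins 61 mm behind the grasp point.
Start: joints at [1.326, 0.423, 1.63, -0, 1.089, -0.019], TCP at [139.898, 609.125, 222.675] pointing down, gripper open.
Joint ranges: [-3, 3], [-0.9, 2.11], [0.09, 2.58], [-1.31, 4.45], [0.11, 2.69], [-2.54, 2.54]. Speed limits (rad/s): [2.39, 2.39, 3.01, 3.14, 3.14, 3.14].

### API

Orientations are given as a rotation vector (axis times angle).
In Python, from workcell import get_obs, get_image, close_job, recognise, mark_of, tcp_to_grasp gives the robot as it stands. The module is installed in compiled form; this text tells all that it offers.
- The arm moves only by the tool move_arm, never from a script. Its argument "motion" is a list of rows, each a list of 7 numbers: the shift along the world's x, y, z in mm, then the turn, a rotation vector about the world's x, y, z in rad, then the finger opening in mm, from 0 to 87.8. A call has 1 to 5 rows; each row is the pose to reach, as a shift and turn from the pose commanded when the call began; what a row does not reach only later rows make up. A row lasts 1/12 s, in which the tool goes at most 41.7 mm and 7.16 degrees, less where a joint would pass 70% of its speed; a pose out of reach is approached as far as the arm can. A call with a gripper value outside its range is refused whole. The fingers move at their own pace and stop on an object; the grip force is fixed at half the most. Time passes only in rows, so rows that repeat a pose let the fingers close. It gives the time, the measured TCP pose, the force and the opening at its end, in the units of the state.
- get_obs(): the state, without advancing time (a new reading comes with each control period).
- get_image(name): name is "scene" or "top" or "wrist"; returns a dict with "color" (420x560x3 uint8, red, green, blue), "mtx" (3x3 intrinsics, pixels), "k1" (the pictures are not rectified: a ray, as slopes to the right and down, at radius r is drawn at 1 + k1 r^2 times it, then the intrinsics apply), "camera_from_world" (4x4, takes a point from world to camera coordinates). Camera axes: x right, y up, looking along -z (the intrinsics and any distortion apply to the point x, -y, -z); pixel columns grow to the right and rows downward; lengths in mm; the calibration is good to about 2 mm. A picture is of the moment at which its call begins. There is no depth.
- close_job(): hands the job in, once; it reports no verdict.
Trained networks look in a picture, given as the dict that the camera call returned (one of the last four; its "shot" number tells which), for a name from the list of things; names that differ only in an ending like _2 or _b are one class to them, and where a whole thing is asked for, a point or a joint stands for the part that bears it (a point fixed in the world has none). Each returns a list of dicts, best first, with "p" (0 to 1); they miss things now and then, are a little off and sometimes report something else, mostly with a low value. They report only what shows in the picture. A call takes as long as a camera call.
- recognise(picture, label): "bbox" ([centre column, centre row, width, height] in pixels, round what is visible of it).
- mark_of(picture, label): "location" ([row, column] in pixels: a listed point, or the origin of a listed thing).
The state is a dict: "t": time; "qpos": joint angles; "qvel": joint speeds; "joint_torque": joint torques, N m; "ee_pos": TCP position; "orientation": TCP orientation; "ft_force": force on the tool from outside, world axes, zero at the start; "moment": the same for the moment, N m; "width": finger opening in mm.
Only numpy, scipy, OpenCV 4.12 (cv2) and the standard library are available. Lean on these libraries where they do the work, as an engineer would, in place of code of your own. Each camera call takes 0.05 s, during which the arm holds its last target. There are 200 camera calls.

### The job

The service hatch on top of the grey annealer console is resting slightly raised on its springy gasket. Set a fingertip in the slot of the orange quarter-turn fastener, press the hatch down shut and, keeping it pressed, turn the fastener clockwise (seen from above) as far as it goes, so that the slot points at the green marks and the hatch stays down by itself; then take the hand away. Do not lift the hatch open, and leave everything that stands about where it is.

Things in the scene. Friction and masses are not known exactly. Their poses are not given: they have to be found in the camera images.
- console: grey sheet-metal console fixed to the bench, 320 x 280 mm, 95 mm tall. Origin at the centre of its underside, z up, x from the hatch's free edge towards the rear deck. The hatch covers the part x = -162 to +50 mm of its top; the rear deck is the rest.
- hatch (a joint): hatch angle, rad: 0 = shut, grows as it opens. Aluminium plate 212 x 274 mm, 6 mm thick, underside 95 mm above the bench when shut; hinged along the console's y at x = +50, z = 95 mm. The gasket holds it at about 0.09 rad (the fastener then stands about 11 mm higher than when shut); pressing it shut at the fastener takes about 8 N; firm stop at 0.
- fastener (a joint): turn of the fastener, rad: 0 = unlocked (slot along the console's y, to the red marks), grows clockwise seen from above, firm stop at 1.571 = locked (slot along the console's x, to the green marks). Takes about 0.1 N m, stays where left. Its tongue passes under a keeper only with the hatch below 0.009 rad, else it jams at about 1 rad. Locked, the hatch rests at about 0.01 rad.
- fastener_head: orange round fastener head, 104 mm across; a straight slot 38 mm wide, 14 mm deep runs right across it through the axis, open at both ends, floor black with a white centre line. Shut fingers fit in and push its upright walls. Origin on the axis at the slot's floor, x along the slot, z up. Axis at x = -70 mm, y = 0 of the console; floor 105 mm above the bench when the hatch is shut.
- frit_jar: amber jar with a white lid, 60 mm across, 75 mm tall, on the console's rear deck. A bystander: not to be moved.
- optic_mould: brass cup-shaped mould, 64 mm across, 70 mm tall, on the console's rear deck. A bystander: not to be moved.
- blue_jar: glass jar with a black lid, 64 mm across, 85 mm tall, on the bench. A bystander: not to be moved.
- tumbler: green glass tumbler, 72 mm across, 95 mm tall, on the bench. A bystander: not to be moved.
- cork_block: cork block 100 x 60 x 35 mm lying on the bench. A bystander: not to be moved.
- screwdriver: screwdriver lying on the bench. A bystander: not to be moved.
- jacks: steel and brass jacks (long two-bladed hand tool), lying on the bench. A bystander: not to be moved.

How it is judged (in metres and radians):
On the way, in this order (a step that is already met when the one before it is completed fails the run):
1. the hatch is pressed shut with the fingers on the fastener, before it is locked (value of joint hatch below 0.02 rad and value of joint fastener below 1.2 rad and contact force between the fingers and fastener_head above 0.3 N), for 0.05 s.
2. the fastener is turned to its locked position with the hatch down (value of joint fastener above 1.35 rad and value of joint hatch below 0.03 rad), for 0.1 s.
At the end, for the whole second after the job is handed in: the fastener is turned to within 0.22 rad of its locked stop, the hatch is held down by it (below 0.03 rad) and every bystander is within 30 mm of where it stood (all of step 2 and distance of each of frit_jar, optic_mould, blue_jar, tumbler, cork_block, screwdriver, jacks from where it was at the start of the episode below 0.03 m); the robot touches nothing.
It fails at once if the hatch is lifted open (above 0.2 rad) (value of joint hatch above 0.2 rad).
It fails at once if a bystander is moved or lifted by more than 30 mm (distance of any of frit_jar, optic_mould, blue_jar, tumbler, cork_block, screwdriver, jacks from where it was at the start of the episode above 0.03 m).
It also fails if it takes over 38 s, if anything falls off the work surface, if the arm or the gripper's body presses on something with over 40 N, if the wrist force passes 120 N, or if a joint passes its speed limit or range.

## Working session

There is one attempt and no reset: what is moved stays moved. The work goes in short steps, Python scripts to look and compute and a tool call to move; the robot and the scene stay as the last step left them, time stands still between calls to the robot, and variables do not carry over. Pictures are saved under pics/ and viewed, about 8 in all and at most 12, crops included, and the job is handed in when it is done.

Besides the shell and the picture viewer there is one more tool, called after "Call:" as name(argument=value, ...), one argument or row to a line, values as JSON. move_arm: Moves the arm, as the interface text tells. Its arguments: {"type":"object","properties":{"motion":{"type":"array"}},"required":["motion"]}

```bash
mkdir -p pics; cat > h.py <<'E'
import numpy as np, cv2
from workcell import *
def ray(im,row,col):
    K=im["mtx"]; k=im["k1"]
    d=np.array([(col-K[0,2])/K[0,0],(row-K[1,2])/K[1,1]]); s=d.copy()
    for _ in range(20): s=d/(1+k*(s@s))
    T=np.array(im["camera_from_world"]); R=T[:3,:3]; c=-R.T@T[:3,3]
    return c, R.T@np.array([s[0],-s[1],-1.])
def at_z(im,row,col,z):
    c,v=ray(im,row,col); return c+v*(z-c[2])/v[2]
def save(im,n): cv2.imwrite("pics/"+n,im["color"][:,:,::-1])
E
python3 - <<'E'
from h import *
o=get_obs(); print(o["t"],o["ee_pos"],o["orientation"],o["ft_force"],o["width"],tcp_to_grasp)
ims=[]
for n in("top","scene"):
    im=get_image(n); save(im,n+"1.png"); ims.append(im["color"])
    for l in("fastener_head","console","frit_jar","optic_mould","blue_jar","tumbler"):
        m=mark_of(im,l)[:1]
        for q in m: print(n,l,round(q["p"],2),np.round(q["location"]),np.round(at_z(im,*q["location"],116 if l[0:2]=="fa" else 0)))
cv2.imwrite("pics/both.png",cv2.resize(np.vstack(ims),None,fx=.71,fy=.71)[:,:,::-1])
E
```

```text
0.0 [139.81622558 608.58951351 221.90413182] [ 2.45685282e+00  1.95637409e+00 -1.90157819e-03] [-0.11011293  0.13726654  0.14870952] 87.62960252584642 18.700000000000003
top fastener_head 0.74 [233. 270.] [528. -12. 116.]
top console 0.68 [216. 275.] [593. -27.   0.]
top frit_jar 0.92 [176. 268.] [725.  -2.   0.]
top optic_mould 0.9 [184. 306.] [ 697. -128.    0.]
top blue_jar 0.74 [204. 203.] [631. 208.   0.]
top tumbler 0.78 [246. 336.] [ 497. -225.    0.]
scene fastener_head 0.88 [195. 273.] [530.   1. 116.]
scene console 0.6 [235. 282.] [588. -26.   0.]
scene frit_jar 0.65 [238. 325.] [689.  47.   0.]
scene optic_mould 0.86 [253. 289.] [641. -59.   0.]
scene blue_jar 0.77 [199. 344.] [647. 195.   0.]
scene tumbler 0.96 [264. 214.] [ 504. -223.    0.]
```

View pics/top1.png

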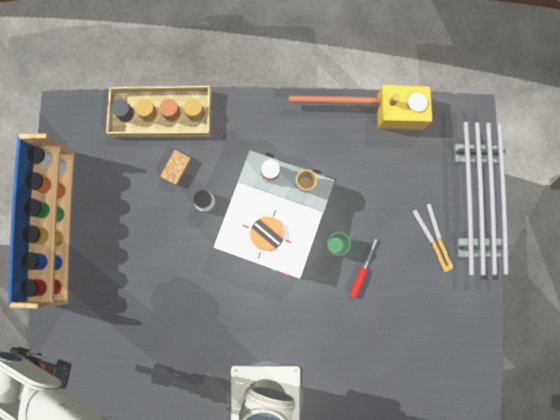

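View pics/scene1.png

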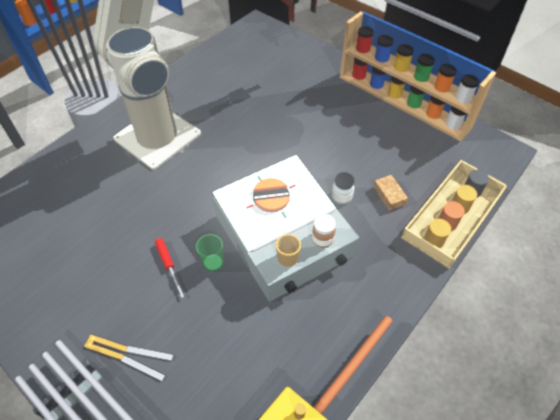

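Call:
move_arm(
  motion=[
    [21,-34,6,0,0,0,65],
    [42,-67,12,0,0,0,65],
    [63,-101,18,0,0,0,65],
    [84,-135,24,0,0,-0.05,65],
    [105,-168,30,0,0,-0.1,65],
  ],
)

```text
t: 1.12
ee_pos: [245.4, 439.4, 252.9]
orientation: [2.554, 1.83, 0.0]
ft_force: [0.1, 0.3, 1.1]
width: 65.1
```

Call:
move_arm(
  motion=[
    [21,-34,6,0,0,0,65],
    [42,-67,12,0,0,0,65],
    [63,-101,18,0,0,0,65],
    [84,-135,24,0,0,-0.05,65],
    [105,-168,30,0,0,-0.1,65],
  ],
)

```text
t: 1.53
ee_pos: [350.4, 271.3, 283.3]
orientation: [-2.642, -1.699, -0.001]
ft_force: [0.8, 0.1, -0.1]
width: 65.0
```

Call:
move_arm(
  motion=[
    [21,-34,4,0,0,0,65],
    [42,-67,8,0,0,0,65],
    [63,-101,12,0,0,0,65],
    [84,-135,16,0,0,-0.05,65],
    [105,-168,20,0,0,-0.1,65],
  ],
)

```text
t: 1.95
ee_pos: [455.6, 103.1, 303.3]
orientation: [2.724, 1.564, 0.001]
ft_force: [0.3, -0.2, -0.3]
width: 65.3
```

Call:
move_arm(
  motion=[
    [20,-32,0,0,0,0,65],
    [40,-64,0,0,0,0,65],
    [55,-100,0,0,0,0,65],
    [66,-115,0,0,0,-0.05,65],
    [66,-115,0,0,0,-0.05,65],
  ],
)

```text
t: 2.37
ee_pos: [522.6, -12.9, 302.7]
orientation: [2.764, 1.491, 0.001]
ft_force: [-0.5, 0.8, 0.3]
width: 64.9
```

```bash
python3 - <<'E'
from h import *
from scipy.spatial.transform import Rotation as R
o=get_obs(); print(o["t"],o["ee_pos"],R.from_rotvec(o["orientation"]).as_matrix().round(3).tolist(),o["ft_force"],o["width"],o["qpos"])
im=get_image("wrist"); save(im,"w1.png")
for l in("fastener_head","console"):
    for q in mark_of(im,l)[:1]: print(l,q["p"],q["location"],at_z(im,*q["location"],116))
E
```

```text
2.3667 [522.62742829 -12.9468472  302.73422433] [[0.549, 0.836, 0.001], [0.836, -0.549, -0.001], [0.0, 0.001, -1.0]] [-0.45328976  0.79515247  0.29716633] 64.85795176747268 [-4.71523668e-02  1.82007037e-01  1.77351686e+00 -6.91834129e-04
  1.18488798e+00 -1.03602482e+00]
fastener_head 0.9 [179.7, 284.4] [523.84775804  -0.70643055 116.        ]
console 0.61 [209.4, 292.3] [555.49813945 -11.19592324 116.        ]
```

View pics/w1.png

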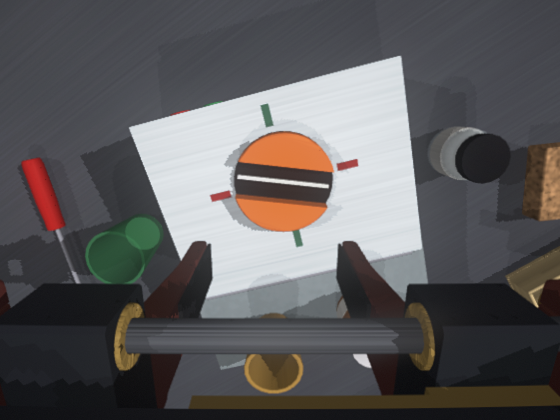

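The hatch, head (centre about col 284, row 181) and marks are clear. The white slot line runs from (237,178) to (328,186), already some way clockwise of the red marks (221,196)/(348,164). The green marks are at (266,115) and (298,238).

```bash
python3 - <<'E'
from h import *
o=get_obs()
im=get_image("wrist")
P=lambda r,c,z:at_z(im,r,c,z)[:2]
def d(n,a,b,z):
    p,q=P(*a,z),P(*b,z); v=q-p; print(n,p.round(1),q.round(1),"mid",((p+q)/2).round(1),"len",np.hypot(*v).round(1),"yaw",np.degrees(np.arctan2(v[1],v[0])).round(1))
d("line",(178,237),(186,328),116)
d("red",(196,221),(164,348),112)
d("green",(115,266),(238,298),112)
d("free edge",(127,131),(57,401),120)
hsv=cv2.cvtColor(im["color"],cv2.COLOR_RGB2HSV)
m=cv2.inRange(hsv,(5,150,150),(18,255,255)); m[290:]=0
pts=cv2.findNonZero(m); h=cv2.convexHull(pts); print(len(pts)); e=cv2.fitEllipse(h); print(e, P(e[0][1],e[0][0],130))
E
```

```text
line [492.6 -37.2] [551.5  37.7] mid [5.221e+02 2.000e-01] len 95.2 yaw 51.8
red [499.7 -63.4] [543.8  67.1] mid [521.8   1.9] len 137.7 yaw 71.3
green [456.3  22.8] [585.  -19.9] mid [520.7   1.4] len 135.6 yaw -18.3
free edge [392.6 -95.2] [481.2 158.7] mid [436.9  31.7] len 268.8 yaw 70.8
4323
((281.80303955078125, 185.7301788330078), (97.92169189453125, 99.87360382080078), 70.82106018066406) [522.20314384  -1.25729649]
```

Call:
move_arm(
  motion=[
    [-1,14,-35,0,0,-0.085,62],
    [-1,14,-75,0,0,-0.085,62],
    [-1,14,-115,0,0,-0.085,62],
    [-1,14,-150,0,0,-0.085,62],
    [-1,14,-155,0,0,-0.085,62],
  ],
)

```text
t: 2.98
ee_pos: [515.4, 5.7, 142.8]
orientation: [-2.816, -1.383, 0.013]
ft_force: [0.2, 0.2, 0.5]
width: 61.9
```

```bash
python3 - <<'E'
from h import *
im=get_image("wrist"); save(im,"w2.png"); print(get_obs()["ee_pos"],get_obs()["ft_force"])
E
```

```text
[516.67090997   5.4564019  144.60681814] [-1.11429515  0.46128551 -0.66905643]
```

View pics/w2.png

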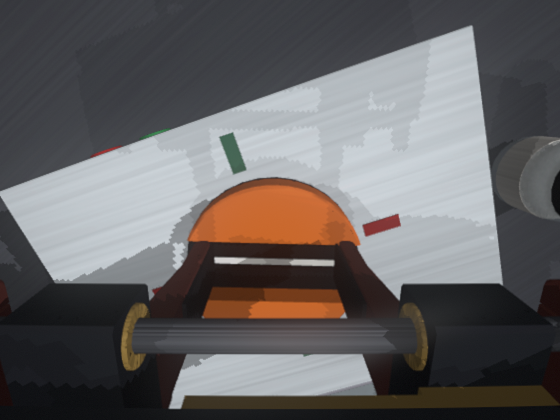

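Call:
move_arm(
  motion=[
    [0,0,0,0,0,0,62],
    [0,0,0,0,0,0,62],
  ],
)

```text
t: 3.2
ee_pos: [521.3, 4.7, 149.8]
orientation: [2.82, 1.381, 0.004]
ft_force: [0.2, -0.2, 0.8]
width: 61.8
```

```bash
python3 - <<'E'
from h import *
from scipy.spatial.transform import Rotation as R
o=get_obs();M=R.from_rotvec(o["orientation"]).as_matrix()
print(o["ee_pos"],np.degrees(np.arctan2(M[1,0],M[0,0])),M[:,2],o["ft_force"],o["qpos"],o["width"])
im=get_image("wrist")
hsv=cv2.cvtColor(im["color"],cv2.COLOR_RGB2HSV)
w=cv2.inRange(hsv[255:275,215:333],(0,0,170),(180,60,255)); ys,xs=np.nonzero(w)
l=np.polyfit(xs+215,ys+255,1); print(len(xs),l)
a,b=[at_z(im,np.polyval(l,c),c,116)[:2] for c in(218,330)]
v=b-a; print(a,b,np.degrees(np.arctan2(v[1],v[0])))
n=np.array([-v[1],v[0]])/np.hypot(*v)
print("lateral offset of slot line from tcp along n",n,(a-o["ee_pos"][:2])@n, "axis along:",(np.array([522,1])-o["ee_pos"][:2])@v/np.hypot(*v))
E
```

```text
[521.28104456   4.67854218 149.77872256] 52.19705794144949 [ 3.09619568e-03  2.08617886e-05 -9.99995207e-01] [ 0.15487366 -0.18942289  0.77458581] [-1.38925442e-02  3.74021174e-01  1.91406354e+00  8.49873161e-05
  8.50412326e-01 -9.24956701e-01] 61.812753015793106Traceback (most recent call last):
  File "<stdin>", line 8, in <module>
    raise TypeError("expected non-empty vector for x")
TypeError: expected non-empty vector for x
```

Call:
move_arm(
  motion=[
    [0,0,0,0,0,0,62],
    [0,0,0,0,0,0,62],
    [0,0,0,0,0,0,62],
  ],
)

```text
t: 3.5
ee_pos: [520.6, 4.1, 148.8]
orientation: [2.821, 1.38, 0.003]
ft_force: [-0.8, 0.1, 0.6]
width: 62.1
```

```bash
python3 - <<'E'
from h import *
o=get_obs(); print(o["ee_pos"],o["orientation"],o["qvel"])
im=get_image("wrist"); save(im,"w3.png")
E
```

```text
[520.56099496   4.07786096 148.83561864] [2.82120289 1.38004221 0.00297851] [-0.0010854   0.00913151  0.00641134 -0.00215201 -0.00303403 -0.00121359]
```

View pics/w3.png

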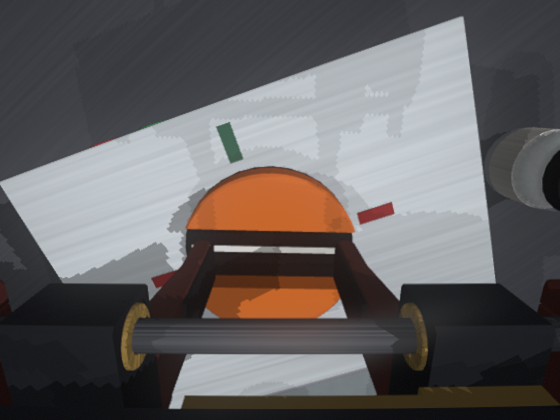

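The white line shows at about row 249 between the fingers (cols 214–334), the slot's edges at rows ~233 and ~276.

```bash
python3 - <<'E'
from h import *
o=get_obs(); im=get_image("wrist")
g=im["color"][240:275].min(2)>150
for c in(225,250,275,300,325):print(c,240+np.nonzero(g[:,c])[0])
t=np.array(o["ee_pos"][:2]); u=np.array([np.cos(.91),np.sin(.91)]); n=np.array([-u[1],u[0]])
for nm,r,c,z in(("line",249,225,116),("line",249.,275,116),("line",249,325,116),("up edge",232,275,130),("low edge",276,275,130),("headtop",167,270,130)):
    p=at_z(im,r,c,z)[:2]; print(nm,p.round(1),"along",((p-t)@u).round(1),"lat",((p-t)@n).round(1))
E
```

```text
225 [246 247 248 249 250 251]
250 [247 248 249 250 251]
275 []
300 [248 249 250 251 252]
325 [249 250 251 252 253]
line [507.  -23.7] along -30.1 lat -6.5
line [525.9   0.6] along 0.7 lat -6.5
line [544.9  24.8] along 31.4 lat -6.6
up edge [513.1  10.5] along 0.6 lat 9.7
low edge [534.6  -6.3] along 0.6 lat -17.6
headtop [482.5  31. ] along -2.0 lat 46.5
```

Call:
move_arm(
  motion=[
    [4,-3,-4,0,0,0,62],
    [4,-3,-14,0,0,0,62],
    [4,-3,-22,0,0,0,62],
    [4,-3,-27,0,0,0,62],
    [4,-3,-27,0,0,0,62],
  ],
)

```text
t: 4.02
ee_pos: [522.6, 1.1, 118.8]
orientation: [-2.821, -1.38, 0.005]
ft_force: [-0.4, 0.2, -0.2]
width: 61.8
```

Call:
move_arm(
  motion=[
    [0,0,0,0,0,0,62],
    [0,0,-3,0,0,0,62],
    [0,0,-6,0,0,0,62],
    [0,0,-8,0,0,0,62],
    [0,0,-8,0,0,0,62],
  ],
)

```text
t: 4.43
ee_pos: [523.9, 1.2, 112.5]
orientation: [-2.822, -1.381, 0.0]
ft_force: [-1.1, 0.3, 2.8]
width: 62.0
```

```bash
python3 - <<'E'
from h import *
o=get_obs(); print(o["ee_pos"],o["ft_force"],o["moment"])
im=get_image("wrist"); save(im,"w4.png")
E
```

```text
[523.8558983    1.23101368 112.51185949] [-1.0931111   0.34057727  2.83685305] [ 0.09125354  0.19749508 -0.08247832]
```

View pics/w4.png

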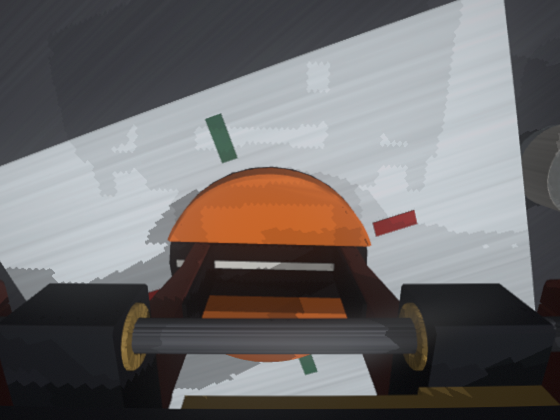

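The fingers are inside the slot, at its two ends, and touching its floor (2.8 N). Now pressing down.

Call:
move_arm(
  motion=[
    [0,0,-3,0,0,0,62],
    [0,0,-6,0,0,0,62],
    [0,0,-8,0,0,0,62],
    [0,0,-9,0,0,0,62],
    [0,0,-9,0,0,0,62],
  ],
)

```text
t: 4.9
ee_pos: [523.6, 1.3, 105.1]
orientation: [-2.822, -1.38, 0.001]
ft_force: [-6.8, 2.7, 21.0]
width: 62.3
```

Call:
move_arm(
  motion=[
    [0,0,-1,0,0,0,62],
    [0,0,-2,0,0,0,62],
    [0,0,-2,0,0,0,62],
  ],
)

```text
t: 5.15
ee_pos: [523.7, 1.3, 104.8]
orientation: [-2.822, -1.38, 0.0]
ft_force: [-13.6, 2.1, 40.9]
width: 61.8
```

Call:
move_arm(
  motion=[
    [0,0,0.7,0,0,-0.08,62],
    [0,0,0.7,0,0,-0.16,62],
    [0,0,0.7,0,0,-0.24,62],
    [0,0,0.7,0,0,-0.32,62],
    [0,0,0.7,0,0,-0.4,62],
  ],
)

```text
t: 5.57
ee_pos: [525.2, 1.2, 105.0]
orientation: [3.04, 0.787, 0.005]
ft_force: [-6.5, 0.6, 29.2]
width: 62.2
```

Call:
move_arm(
  motion=[
    [0,0,0,0,0,-0.08,62],
    [0,0,0,0,0,-0.16,62],
    [0,0,0,0,0,-0.24,62],
    [0,0,0,0,0,-0.32,62],
    [0,0,0,0,0,-0.4,62],
  ],
)

```text
t: 5.98
ee_pos: [526.6, 0.5, 105.0]
orientation: [3.136, 0.168, 0.009]
ft_force: [-2.0, -3.4, 23.7]
width: 62.2
```

Call:
move_arm(
  motion=[
    [0,0,-0.3,0,0,-0.08,62],
    [0,0,-0.3,0,0,-0.16,62],
    [0,0,-0.3,0,0,-0.24,62],
    [0,0,-0.3,0,0,-0.32,62],
    [0,0,-0.3,0,0,-0.4,62],
  ],
)

```text
t: 6.4
ee_pos: [527.7, -0.4, 105.1]
orientation: [3.107, -0.458, 0.013]
ft_force: [-0.1, -8.8, 23.0]
width: 62.0
```

Call:
move_arm(
  motion=[
    [0,0,0,0,0,-0.08,62],
    [0,0,0,0,0,-0.16,62],
    [0,0,0,0,0,-0.24,62],
    [0,0,0,0,0,-0.3,62],
    [0,0,0,0,0,-0.3,62],
  ],
)

```text
t: 6.82
ee_pos: [524.5, -2.5, 104.9]
orientation: [3.003, -0.902, 0.005]
ft_force: [-10.1, -20.0, 35.4]
width: 62.0
```

```bash
python3 - <<'E'
from h import *
o=get_obs(); print(o["ee_pos"],o["ft_force"],o["moment"],-2*np.degrees(np.arctan2(-o["orientation"][1],o["orientation"][0])))
im=get_image("wrist"); save(im,"w5.png")
E
```

```text
[524.51465983  -2.47378636 104.90360256] [-10.10979992 -20.01116631  35.44651723] [-3.36896178  2.21432514  2.79520868] -33.423742769330566
```

View pics/w5.png

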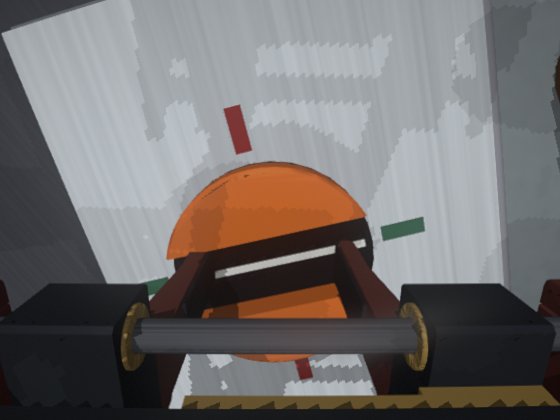

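The slot line (215,274)–(365,242) is in line with the green marks (155,285)/(402,229), and 2.8 N m shows it's on the stop. I'll unwind slightly, then lift straight out.

Call:
move_arm(
  motion=[
    [0,0,0,0,0,0.08,62],
    [0,0,1,0,0,0.16,62],
    [0,0,4,0,0,0.2,62],
    [0,0,10,0,0,0.2,62],
    [0,0,20,0,0,0.2,62],
  ],
)

```text
t: 7.28
ee_pos: [523.1, 1.0, 121.7]
orientation: [3.081, -0.611, -0.003]
ft_force: [-1.6, -0.3, -0.5]
width: 62.1
```

Call:
move_arm(
  motion=[
    [0,0,20,0,0,0,62],
    [0,0,50,0,0,0,62],
    [0,0,85,0,0,0,62],
    [0,0,120,0,0,0,62],
    [0,0,150,0,0,0,62],
  ],
)

```text
t: 7.7
ee_pos: [523.8, 1.2, 274.6]
orientation: [-3.082, 0.611, -0.001]
ft_force: [0.7, 0.2, -0.3]
width: 61.9
```

Call:
move_arm(
  motion=[
    [0,0,10,0,0,0,62],
    [0,0,10,0,0,0,62],
    [0,0,10,0,0,0,62],
    [0,0,10,0,0,0,62],
  ],
)

```text
t: 8.03
ee_pos: [522.7, 1.2, 280.2]
orientation: [3.081, -0.609, -0.005]
ft_force: [0.3, -0.2, -0.8]
width: 61.9
```

```bash
python3 - <<'E'
from h import *
o=get_obs(); print(o["ee_pos"],o["ft_force"],o["moment"])
im=get_image("wrist"); save(im,"w6.png")
t=get_image("top"); 
for l in("frit_jar","optic_mould","blue_jar","tumbler","cork_block","screwdriver","jacks"):
    print(l,[q["location"] for q in mark_of(t,l)[:1]])
E
```

```text
[522.69898389   1.17927945 280.22580086] [ 0.26495103 -0.18851805 -0.75229951] [-0.04566322  0.06739722  0.02668404]
frit_jar [[172.6, 270.1]]
optic_mould [[183.5, 304.1]]
blue_jar [[205.2, 205.7]]
tumbler [[250.2, 332.8]]
cork_block []
screwdriver [[233.3, 268.3]]
jacks [[247.6, 440.6]]
```

View pics/w6.png

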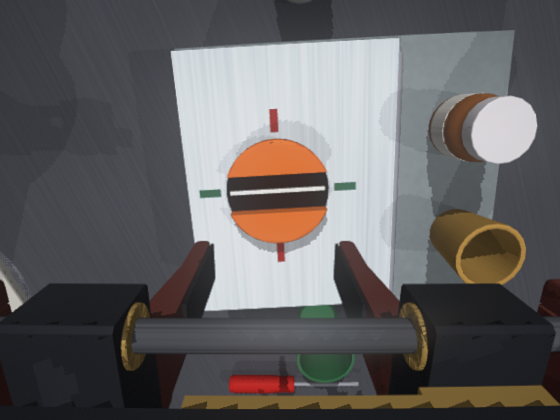

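The slot line (230,191)–(325,187) points at both green marks (210,193)/(345,186). The hatch is down, the jars are standing and the hand is clear.

```bash
python3 -c "
from workcell import *
close_job(); print(get_obs()['t'])"
```

```text
the job is handed in; nothing more can be done
the job is handed in; nothing more can be done
```

The hatch is shut, the fastener is turned to its locked stop and the job is handed in, at about 8 s of the 38 s allowed. No verdict was reported.

**What I did:** I set the fingers, opened to 62 mm, lengthwise in the slot, because shut fingers would have spun loose in it. I pressed the hatch down to a firm stop with the tip at z = 105 mm, which is the slot floor's height when shut. I kept about 23–41 N on it while turning clockwise. I then unwound slightly and lifted straight out.

**Last checks:**
- **Lock:** the moment rose to about 2.8 N m at the stop. After release the slot line matches the green marks to within about 1°, and the hatch still looks flat in the picture.
- **Hand:** the force reads about zero with the fingers about 160 mm above the head.
- **Bystanders:** the frit jar, optic mould, blue jar and tumbler came up within about 5 pixels of their starting marks, roughly the networks' scatter. The jacks have no earlier network mark, but the new mark lies on them in the first top picture.

**Checks that failed or disagreed:**
- **Start angle:** the fastener was already about 0.34 rad clockwise of the red marks at the start, so I aligned to what I measured.
- **Cork block:** the network did not find it in the last top picture. The arm never went near it.
- **Screwdriver:** the network's mark fell on the fastener, a false report. The last wrist picture shows it lying beside the tumbler, as before.

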